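# Confirm two picks at the parts bins

### The job

Brass parts and O-rings have just been picked for the next cylinder, so confirm both picks: with the fingertips gently press down the green button in front of the yellow bin and let it come up again, then do the same with the button in front of the blue bin of black O-rings. Do not touch the third unit, in front of the bin of bolts, do not shift or lift the bins or the other loose things, and finish clear of everything.

Things in the scene. Friction and masses are not known exactly. Their poses are not given: they have to be found in the camera images.
- bin_brass: Yellow open parts bin with small pale brass parts, 154 mm long (its x), 114 mm wide (its y), 49 mm high, open at the top, about 0.16 kg, loose; its narrow front end faces -x, where its confirm unit stands. Origin: centre of its underside.
- bin_oring: Blue open parts bin with black O-rings, 154 mm long (its x), 114 mm wide (its y), 49 mm high, open at the top, about 0.16 kg, loose; its narrow front end faces -x, where its confirm unit stands. Origin: centre of its underside.
- bin_bolt: Blue open parts bin with light metal bolts, 154 mm long (its x), 114 mm wide (its y), 49 mm high, open at the top, about 0.16 kg, loose; its narrow front end faces -x, where its confirm unit stands. Origin: centre of its underside.
- unit_brass: Its own confirm unit, fixed to the bench in front of the yellow bin (origin 112 to 128 mm from the bin's centre): flat grey case 50 x 56 mm (x, y), its top 20 mm above the bench, with a black round collar (44 mm across, top 32 mm above the bench) that carries a green round push button. All three units look alike. Origin: centre of its underside.
- button_brass_top (a point): Centre of the top face of the green button (28 mm across) on that unit, 44 mm above the bench when the button is up, 36 mm when fully down; its z axis points up.
- button_brass (a joint): Travel of that push button in m: 0 up, 0.008 fully down, where it stops hard. Spring return: about 1.5 N starts it moving, 5 N takes it fully down.
- unit_oring: Its own confirm unit, fixed to the bench in front of the blue bin of black O-rings (origin 112 to 128 mm from the bin's centre): flat grey case 50 x 56 mm (x, y), its top 20 mm above the bench, with a black round collar (44 mm across, top 32 mm above the bench) that carries a green round push button. All three units look alike. Origin: centre of its underside.
- button_oring_top (a point): Centre of the top face of the green button (28 mm across) on that unit, 44 mm above the bench when the button is up, 36 mm when fully down; its z axis points up.
- button_oring (a joint): Travel of that push button in m: 0 up, 0.008 fully down, where it stops hard. Spring return: about 1.5 N starts it moving, 5 N takes it fully down.
- unit_bolt: Its own confirm unit, fixed to the bench in front of the blue bin of metal bolts (origin 112 to 128 mm from the bin's centre): flat grey case 50 x 56 mm (x, y), its top 20 mm above the bench, with a black round collar (44 mm across, top 32 mm above the bench) that carries a green round push button. All three units look alike. Origin: centre of its underside.
- button_bolt_top (a point): Centre of the top face of the green button (28 mm across) on that unit, 44 mm above the bench when the button is up, 36 mm when fully down; its z axis points up.
- button_bolt (a joint): Travel of that push button in m: 0 up, 0.008 fully down, where it stops hard. Spring return: about 1.5 N starts it moving, 5 N takes it fully down.
- cylinder_9: Short bare-metal pneumatic cylinder standing upright, 53 x 52 x 106 mm, loose, left of the bins. Origin: centre of its underside.
- fitting_1: Elbow push-in air fitting (brass hexagon, black body, blue ring), 24 x 15 x 30 mm, loose, standing between the robot and the units. Origin: underside.
- cylinder_10: Short pneumatic cylinder standing upright, 61 x 61 x 114 mm, loose, behind the bins. Origin: centre of its underside.

How it is judged (in metres and radians):
On the way, in this order (a step that is already met when the one before it is completed fails the run):
1. the fingertips have pressed the button in front of the yellow bin more than half way down (value of joint button_brass above 0.0042 m and contact force between the fingers and unit_brass above 0.5 N and value of joint button_oring below 0.001 m), for 0.05 s.
2. that button is up again and no longer touched (value of joint button_brass below 0.001 m and contact force between the fingers and unit_brass below 0.2 N), for 0.05 s.
3. the fingertips have pressed the button in front of the bin of O-rings more than half way down (value of joint button_oring above 0.0042 m and contact force between the fingers and unit_oring above 0.5 N), for 0.05 s.
At the end, for the whole second after the job is handed in: All three buttons are up (within 1 mm), and every bin, both loose short cylinders and the elbow fitting stand upright (within 0.1 rad), at rest, within 15 mm of where they were at the start (value of joint each of button_brass, button_oring, button_bolt below 0.001 m and distance of each of bin_brass, bin_oring, bin_bolt, cylinder_9, fitting_1, cylinder_10 from where it was at the start of the episode below 0.015 m and angle between each of bin_brass, bin_oring, bin_bolt, cylinder_9, fitting_1, cylinder_10's own z axis and vertical below 0.1 rad and linear speed of each of bin_brass, bin_oring, bin_bolt, cylinder_9, fitting_1, cylinder_10 below 0.03 m/s); the robot touches nothing.
It fails at once if the unit in front of the bolt bin is touched or its button goes down (contact force between any of the fingers, the arm and unit_bolt above 0.5 N or value of joint button_bolt above 0.001 m).
It fails at once if a bin or another loose thing is shifted or lifted by more than 15 mm (distance of any of bin_brass, bin_oring, bin_bolt, cylinder_9, fitting_1, cylinder_10 from where it was at the start of the episode above 0.015 m).
It fails at once if a unit is pressed harder than 25 N (contact force between any of the fingers, the arm and unit_brass above 25 N or contact force between any of the fingers, the arm and unit_oring above 25 N).
It also fails if it takes over 42 s, if anything falls off the work surface, if the arm or the gripper's body presses on something with over 40 N, if the wrist force passes 120 N, or if a joint passes its speed limit or range.

### The arm

A 6-joint arm with a two-finger parallel gripper is mounted at the origin on a cart in front of the work surface, level with it; the furniture and walls round the work are solid. World frame = base frame: x ahead of the robot, y to its left, z up, the work surface at z = 0. Lengths are in mm, angles in degrees, forces in N, time in s.
With the tool pointing down it reaches from about 300 to 850 mm from the base axis. Payload 4.2 kg.
Tool frame: the origin (TCP) lies between the finger pads; the fingertips stand ahead of it and the grasp point (between the pads) lies 8 mm behind it (env.tip_reach is the x of the fingertips in the tool frame, in mm); x points along the fingers, y is the direction in which the jaws open and shut, and the axes are right-handed (so a half turn about x gives the same grasp; the last joint's range is limited). The gripper opens to 91 mm and grips with 3 to 60 N. Pads are 32 mm wide; open, the fingers measure 118 mm over their backs; the gripper's body (76 mm by 178 mm) begins 60 mm behind the grasp point.
Start: joints at [75.287, 18.312, 89.639, -0, 72.044, -1.146], TCP at [134.893, 558.972, 190.576] pointing down, gripper open.
Joint ranges: [-177.97, 177.97], [-48.28, 115.42], [12.27, 149.76], [-77.06, 257.06], [2.81, 150.46], [-146.56, 146.56]. Speed limits (degrees/s): [147.25, 147.25, 180, 180, 180, 180].

### API

Orientations are given as [roll, pitch, yaw] about the fixed x, y, z axes, in that order (R = Rz(yaw) Ry(pitch) Rx(roll)).
In Python, from workcell import env, cams gives the robot as it stands.
- The arm moves only by the tool arm_command, never from a script. Its argument "deltas" is a list of rows, each a list of 3 entries, a list of its own where there are three numbers: the opening, from 0 (shut) to 1 (fully open), then the shift along the world's x, y, z in mm, then the turn about the world's z in rad. A call has 1 to 20 rows; each row is the pose to reach, as a shift and turn from the pose commanded when the call began; what a row does not reach only later rows make up. A row lasts 1/10 s, in which the tool goes at most 50 mm and 8.59 degrees, less where a joint would pass 70% of its speed; a pose out of reach is approached as far as the arm can. A call with a gripper value outside its range is refused whole. The fingers move at their own pace and stop on an object; "grip_force" is the grip in N (left out, the last holds). Time passes only in rows, so rows that repeat a pose let the fingers close. It gives the time, the measured TCP pose, the force and the opening at its end, in the units of the state.
- env.state(): the state, without advancing time (a new reading comes with each control period).
- cams.grab_frame(name): name is "side" or "top" or "wrist"; returns a dict with "img" (384x512x3 uint8, red, green, blue), "K" (3x3 intrinsics, pixels), "rvec" (rotation vector, rad) and "tvec" (3), from world to camera coordinates, as OpenCV has them. Camera axes: x right, y down, z forward; pixel columns grow to the right and rows downward; lengths in mm; the calibration is good to about 2 mm. A picture is of the moment at which its call begins. There is no depth.
- env.job_done(): hands the job in, once; it reports no verdict.
Trained networks look in a picture, given as the dict that the camera call returned (one of the last four; its "shot" number tells which), for a name from the list of things; names that differ only in an ending like _2 or _b are one class to them, and where a whole thing is asked for, a point or a joint stands for the part that bears it (a point fixed in the world has none). Each returns a list of dicts, best first, with "conf" (0 to 1); they miss things now and then, are a little off and sometimes report something else, mostly with a low value. They report only what shows in the picture. A call takes as long as a camera call.
- cams.silhouettes(picture, name): "region" (384x512 bool, what is visible of it) and "centre" ([column, row] in pixels, amid what is visible of it).
The state is a dict: "time_s": time; "qpos": joint angles; "qvel": joint speeds; "effort": joint torques, N m; "ee_pos": TCP position; "ee_rot": TCP orientation; "force": force on the tool from outside, world axes, zero at the start; "torque": the same for the moment, N m; "gripper_width": finger opening in mm.
Only numpy, scipy, OpenCV 4.12 (cv2) and the standard library are available. Lean on these libraries where they do the work, as an engineer would, in place of code of your own. Each camera call takes 0.05 s, during which the arm holds its last target.

## Working session

There is one attempt and no reset: what is moved stays moved. The work goes in short steps, Python scripts to look and compute and a tool call to move; the robot and the scene stay as the last step left them, time stands still between calls to the robot, and variables do not carry over. Pictures are saved under pics/ and viewed, and the job is handed in when it is done.

Besides the shell and the picture viewer there is one more tool, called after "Emit:" by a JSON object that holds its "method" and its "body". arm_command: Moves the arm, as the interface text tells. Its arguments: {"type":"object","properties":{"deltas":{"type":"array","items":{"type":"array"}},"grip_force":{"type":"number"}},"required":["deltas"]}

```bash
mkdir -p pics
python3 - <<'E'
from workcell import env,cams
import cv2,pickle
s=env.state();print({k:s[k] for k in('time_s','ee_pos','ee_rot','force','gripper_width')},env.tip_reach)
for n in('top','side'):
    f=cams.grab_frame(n);cv2.imwrite(f'pics/{n}0.png',f['img'][:,:,::-1]);pickle.dump(f,open(n+'0.pkl','wb'))
    for o in ('unit_brass','button_brass','bin_brass','bin_oring','bin_bolt','fitting_1','cylinder_9'):
        print(n,o,[(r['centre'],round(r['conf'],2),int(r['region'].sum())) for r in cams.silhouettes(f,o)])
E
```

```text
{'time_s': 0.0, 'ee_pos': array([134.74659347, 558.42725626, 189.75361548]), 'ee_rot': array([ -91.41868464,   89.90124529, -104.986488  ]), 'force': array([-0.06728933,  0.33009427, -0.73680602]), 'gripper_width': 91.04738191475361} 11.0
top unit_brass [([346.7, 232.9], 0.69, 480)]
top button_brass [([350.0, 232.1], 0.5, 100), ([282.9, 192.2], 0.21, 3080)]
top bin_brass [([343.0, 191.9], 0.94, 2509)]
top bin_oring [([280.5, 190.9], 0.59, 3015)]
top bin_bolt [([223.5, 162.4], 0.95, 2869)]
top fitting_1 []
top cylinder_9 [([183.7, 261.5], 0.74, 601), ([310.4, 116.5], 0.59, 856)]
side unit_brass [([289.9, 277.4], 0.87, 688)]
side button_brass [([290.4, 268.8], 0.48, 176)]
side bin_brass [([316.7, 241.7], 0.98, 2854), ([210.9, 279.2], 0.57, 107), ([291.1, 270.2], 0.5, 136), ([222.6, 181.8], 0.37, 458)]
side bin_oring [([271.9, 201.8], 0.98, 3154)]
side bin_bolt [([254.9, 156.1], 0.82, 2399)]
side fitting_1 [([271.3, 201.8], 0.44, 3248), ([210.8, 277.0], 0.4, 94), ([255.2, 155.6], 0.2, 2395)]
side cylinder_9 [([155.0, 177.0], 0.9, 856), ([343.6, 173.6], 0.71, 698), ([210.7, 277.9], 0.31, 90)]
```

View pics/top0.png

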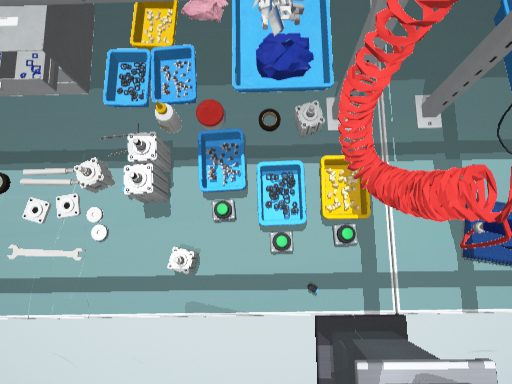

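View pics/side0.png

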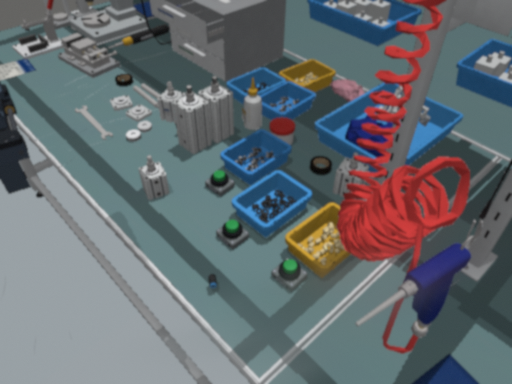

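Top view: the green buttons are at about (346,234) for brass, (282,241) for O-rings and (223,210) for bolts. The red hose hangs to the right of the yellow bin, and the fitting is at (312,288). Next I'll locate the buttons by colour in both views.

```bash
cat > h.py <<'E'
import numpy as np,cv2,pickle
def ray(f,u,z):
    R=cv2.Rodrigues(np.array(f['rvec'],float))[0];t=np.array(f['tvec'],float).ravel();C=-R.T@t
    p=cv2.undistortPoints(np.array([[u]],float),np.array(f['K'],float),None).ravel()
    d=R.T@np.array([p[0],p[1],1]);return C+d*(z-C[2])/d[2],C,d/np.linalg.norm(d)
def greens(f):
    h=cv2.cvtColor(f['img'],cv2.COLOR_RGB2HSV)
    m=cv2.inRange(h,(50,150,60),(75,255,255))
    n,l,st,c=cv2.connectedComponentsWithStats(m)
    return [(c[i],st[i]) for i in range(1,n) if st[i,4]>25]
def tri(A,B):
    M=0;b=0
    for _,C,d in(A,B):
        P=np.eye(3)-np.outer(d,d);M=M+P;b=b+P@C
    return np.linalg.solve(M,b)
E
python3 - <<'E'
from h import *
np.set_printoptions(precision=1,suppress=True)
g={}
for n in('top','side'):
    f=pickle.load(open(n+'0.pkl','rb'));print(n,'cam',ray(f,(0,0),0)[1])
    g[n]=[]
    for c,s in greens(f):
        r=ray(f,c,42);print(c,s,r[0]);g[n].append(r)
    if n=='top':
        for u in((312,288),(181,260),(343,190),(282,194),(222,160)): print(u,ray(f,u,15)[0])
        for a in((320,157),(370,157),(370,220),(320,220)): print('bin',ray(f,a,49)[0])
        for a in((372,185),(380,200),(420,215),(490,215)): print('hose',ray(f,a,100)[0],ray(f,a,250)[0])
    else:
        print('fit',ray(f,(213,283),10)[0])
for a in g['top']:
    for b in g['side']:
        if np.linalg.norm(a[0]-b[0])<30: print('tri',tri(a,b))
E
```

```text
top cam [382.4 354.4 972.4]
[222.  208.7] [217 203  11  12 106] [510.7 469.4  42. ]
[346.6 233.4] [341 228  12  12 116] [445.7 174.1  42. ]
[281.3 240.9] [276 235  12  13 109] [431.  328.7  42. ]
(312, 288) [320. 258.  15.]
(181, 260) [390.8 572.5  15. ]
(343, 190) [554.9 171.7  15. ]
(282, 194) [548.1 323.1  15. ]
(222, 160) [639.  472.8  15. ]
bin [631.6 229.3  49. ]
bin [628.7 108.6  49. ]
bin [475.7 119.   49. ]
bin [478.  236.2  49. ]
hose [549.7 122.1 100. ] [520.9 162.  250. ]
hose [515.  106.7 100. ] [492.2 149.3 250. ]
hose [479.5  21.  100. ] [462.8  78.3 250. ]
hose [ 476.4 -131.9  100. ] [460.2 -48.3 250. ]
side cam [  50.2 -151.   734.1]
[218.9 175.6] [213 171  12  10  90] [509.7 465.6  42. ]
[231.9 225.8] [226 220  13  12 121] [430.1 325.3  42. ]
[289.4 264.3] [283 260  14  10  95] [448.  174.5  42. ]
fit [324.3 259.5  10. ]
tri [511.8 469.5  38. ]
tri [446.2 174.   44. ]
tri [431.7 328.3  38.2]
```

Run:
```python
from h import *
from workcell import env
from scipy.spatial.transform import Rotation as Ro
s=env.state();print(Ro.from_euler('xyz',s['ee_rot'],degrees=True).as_matrix().round(2))
X,Y,Z=np.meshgrid(np.arange(250,650,8),np.arange(-200,300,8),np.arange(0,640,10),indexing='ij')
P=np.stack([X,Y,Z],-1).reshape(-1,3).astype(float);ok=np.ones(len(P),bool)
for n in('top','side'):
    f=pickle.load(open(n+'0.pkl','rb'));h=cv2.cvtColor(f['img'],cv2.COLOR_RGB2HSV)
    m=cv2.inRange(h,(0,150,60),(8,255,255))|cv2.inRange(h,(172,150,60),(180,255,255))
    m=cv2.dilate(m,np.ones((3,3)))
    R=cv2.Rodrigues(np.array(f['rvec'],float))[0]
    zc=(P@R.T+np.ravel(f['tvec']))[:,2]
    uv=cv2.projectPoints(P,np.array(f['rvec'],float),np.array(f['tvec'],float),np.array(f['K'],float),None)[0].reshape(-1,2)
    q=np.round(uv).astype(int);inn=(q[:,0]>=0)&(q[:,0]<512)&(q[:,1]>=0)&(q[:,1]<384)&(zc>50)
    o=np.zeros(len(P),bool);o[inn]=m[q[inn,1],q[inn,0]]>0
    ok&=o
H=P[ok]
for z in range(0,640,20):
    a=H[(H[:,2]>=z)&(H[:,2]<z+20)]
    if len(a): print(z,len(a),a.min(0)[:2],a.max(0)[:2])
```

```text
[[ 0.    0.23  0.97]
 [ 0.    0.97 -0.23]
 [-1.    0.   -0.  ]]
0 161 [474. -80.] [642. 160.]
20 210 [474. -80.] [642. 168.]
40 252 [474. -80.] [642. 176.]
60 300 [474. -80.] [642. 176.]
80 360 [426. -88.] [642. 184.]
100 418 [410. -88.] [642. 184.]
120 462 [410. -88.] [642. 192.]
140 482 [410. -88.] [642. 200.]
160 492 [410. -88.] [642. 192.]
180 495 [458. -24.] [642. 192.]
200 490 [458. -32.] [642. 192.]
220 474 [458. -32.] [642. 200.]
240 475 [418. -40.] [642. 192.]
260 481 [402. -40.] [642. 192.]
280 463 [402. -48.] [642. 184.]
300 433 [402. -48.] [642. 192.]
320 382 [402. -48.] [642. 192.]
340 302 [402. -40.] [642. 184.]
360 209 [402. -24.] [642. 192.]
380 144 [402. -16.] [642. 184.]
400 106 [402.   8.] [514. 112.]
420 97 [402.  24.] [642. 184.]
440 87 [402.  32.] [506.  96.]
460 55 [410.  40.] [506. 104.]
480 21 [418.  56.] [498.  96.]
500 8 [434.  64.] [490.  96.]
```

```bash
cat >> h.py <<'E'
def hull():
    X,Y,Z=np.meshgrid(np.arange(200,650,6),np.arange(-200,300,6),np.arange(0,640,10),indexing='ij')
    P=np.stack([X,Y,Z],-1).reshape(-1,3).astype(float);ok=np.ones(len(P),bool)
    for n in('top','side'):
        f=pickle.load(open(n+'0.pkl','rb'));h=cv2.cvtColor(f['img'],cv2.COLOR_RGB2HSV)
        m=cv2.inRange(h,(0,150,60),(8,255,255))|cv2.inRange(h,(172,150,60),(180,255,255))
        uv=cv2.projectPoints(P,np.array(f['rvec'],float),np.array(f['tvec'],float),np.array(f['K'],float),None)[0].reshape(-1,2)
        q=np.round(uv).astype(int);inn=(q[:,0]>=0)&(q[:,0]<512)&(q[:,1]>=0)&(q[:,1]<384)
        o=np.zeros(len(P),bool);o[inn]=m[q[inn,1],q[inn,0]]>0;ok&=o
    return P[ok]
E
python3 - <<'E'
from h import *
H=hull();H=H[H[:,2]>95]
c=np.array([446,174.])
D=H[:,:2]-c
for yaw in range(0,180,15): # angle of tool y axis (long side)
    a=np.deg2rad(yaw);l=np.abs(D@[np.cos(a),np.sin(a)])-89;w=np.abs(D@[-np.sin(a),np.cos(a)])-38
    d=np.hypot(np.maximum(l,0),np.maximum(w,0));k=H[:,2]<300
    i=np.where(k,d,1e9).argmin();print(yaw,d[k].min().round(),H[i])
for lo in range(100,500,40):
    S=H[(H[:,2]>=lo)&(H[:,2]<lo+40)];d=np.linalg.norm(S[:,:2]-c,axis=1);i=d.argmin();print(lo,d[i].round(),S[i])
E
```

```text
0 0.0 [524. 136. 160.]
15 12.0 [542. 148. 140.]
30 33.0 [542. 148. 140.]
45 31.0 [452.  82. 290.]
60 13.0 [452.  82. 290.]
75 0.0 [452.  82. 290.]
90 0.0 [458.  88. 270.]
105 0.0 [458.  88. 270.]
120 0.0 [458.  82. 270.]
135 0.0 [470. 100. 240.]
150 0.0 [488. 106. 190.]
165 0.0 [506. 124. 160.]
100 88.0 [518. 124. 130.]
140 78.0 [500. 118. 170.]
180 74.0 [494. 118. 200.]
220 74.0 [476. 106. 230.]
260 77.0 [482. 106. 260.]
300 80.0 [488. 106. 330.]
340 80.0 [476. 100. 370.]
380 82.0 [464.  94. 380.]
420 82.0 [482. 100. 420.]
460 85.0 [488. 100. 470.]
```

Buttons found: brass (446,174), O-ring (431,328). For clearance from the hose, the gripper's long axis should point at about 40° when over the brass button.

Emit:
{"method": "arm_command", "body": {"deltas": [[0,[15,-20,0],-0.04],[0,[40,-50,0],-0.1],[0,[70,-80,0],-0.17],[0,[100,-110,0],-0.24],[0,[130,-145,0],-0.31],[0,[160,-180,0],-0.38],[0,[190,-215,0],-0.45],[0,[220,-245,0],-0.52],[0,[245,-275,0],-0.58],[0,[265,-300,0],-0.62],[0,[275,-310,0],-0.63],[0,[275,-310,0],-0.63],[0,[275,-310,0],-0.63],[0,[275,-310,0],-0.63]], "grip_force": 20}}

```text
time_s: 2.2
ee_pos: [409.1, 250.0, 190.6]
ee_rot: [179.8, 90.0, 130.3]
force: [-0.6, 0.7, 0.1]
gripper_width: 0.8
```

Run:
```python
from workcell import env,cams
from h import *
s=env.state();print({k:s[k] for k in('time_s','ee_pos','qpos','force','gripper_width')})
for n in('top','side','wrist'):
    f=cams.grab_frame(n);cv2.imwrite(f'pics/{n}1.png',f['img'][:,:,::-1]);pickle.dump(f,open(n+'1.pkl','wb'))
    for c,st in greens(f): print(n,c,st,ray(f,c,42)[0])
    if n=='wrist': print('wcam',ray(f,(0,0),0)[1])
```

```text
{'time_s': 2.2, 'ee_pos': array([409.10378155, 249.97928844, 190.55153569]), 'qpos': array([ 3.00270398e+01,  9.68427377e+00,  1.01479691e+02,  3.59888500e-02,
        6.88421083e+01, -1.04227705e+01]), 'force': array([-0.56652081,  0.70691846,  0.08265788]), 'gripper_width': 0.8414051782142036}
top [221.99056604 208.66981132] [217 203  11  12 106] [510.72009639 469.3910195   42.        ]
top [281.22018349 240.96330275] [276 235  12  13 109] [430.83601236 328.84353488  42.        ]
side [231.728 225.968] [225 220  14  13 125] [429.56337225 325.16793525  42.        ]
side [289.40384615 264.54807692] [283 260  14  11 104] [447.65407443 174.01822861  42.        ]
wrist [437.73508353  94.575179  ] [424  84  26  24 419] [510.29891252 468.62834593  42.        ]
wrist [300.48979592 140.40816327] [297 132  13  20  49] [422.81218238 323.14497987  42.        ]
wcam [360.0018899  307.18432058 385.10894555]
```

View pics/side1.png

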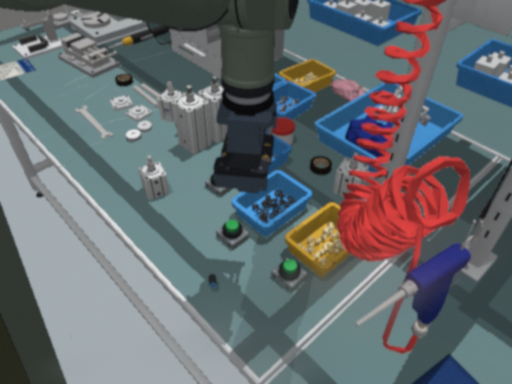

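View pics/wrist1.png

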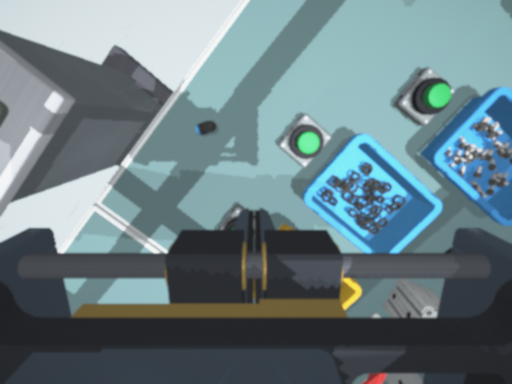

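View pics/top1.png

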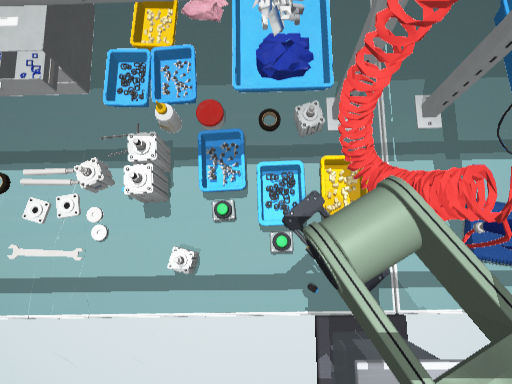

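Run:
```python
from h import *
i=cv2.imread('pics/top1.png')[150:384,250:512];cv2.imwrite('pics/z1.png',cv2.resize(i,None,fx=2.5,fy=2.5,interpolation=3)[:,:])
T=pickle.load(open('top0.pkl','rb'));S=pickle.load(open('side0.pkl','rb'))
for a,b in(((430,190),(390,215)),((470,200),(440,190)),((355,130),(385,160)),((480,195),(370,225)),((450,210),(355,230)),((365,60),(400,100))):
    p=tri(ray(T,a,0),ray(S,b,0))
    print(a,b,p.round(),[ (np.linalg.norm(np.cross(p-C,d))).round() for _,C,d in(ray(T,a,0),ray(S,b,0))])
```

```text
(430, 190) (390, 215) [516.  45. 235.] [np.float64(5.0), np.float64(5.0)]
(470, 200) (440, 190) [494.   1. 329.] [np.float64(26.0), np.float64(26.0)]
(355, 130) (385, 160) [663. 160. 189.] [np.float64(17.0), np.float64(17.0)]
(480, 195) (370, 225) [465.  15. 295.] [np.float64(33.0), np.float64(33.0)]
(450, 210) (355, 230) [455.  42. 260.] [np.float64(19.0), np.float64(19.0)]
(365, 60) (400, 100) [743. 177. 292.] [np.float64(10.0), np.float64(10.0)]
```

View pics/z1.png

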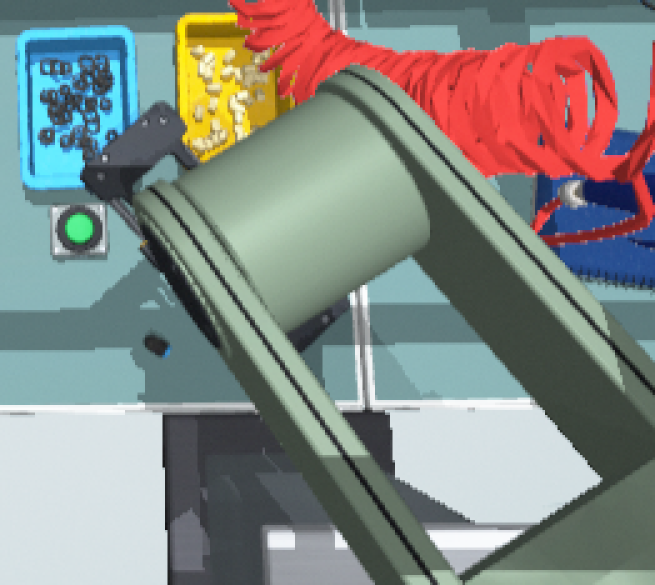

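Run:
```python
from h import *
T=pickle.load(open('top1.pkl','rb'));S=pickle.load(open('side1.pkl','rb'))
for f,name in((T,'top'),(S,'side')):
  for z in(120,190,258,350,400,450,500,550,600,650):
    u=[0,0]
    pr=lambda p:cv2.projectPoints(np.array([p],float),np.array(f['rvec'],float),np.array(f['tvec'],float),np.array(f['K'],float),None)[0].ravel().round()
    e=np.array([np.sin(.524),-np.cos(.524),0])*70
    c=np.array([409,250,z]);print(name,z,pr(c),pr(c+e),pr(c-e))
H=hull()
# fork prong footprint at brass press: bearing 21.3
b=np.deg2rad(21.3);D=H[:,:2]-[446,174];rad=D@[np.cos(b),np.sin(b)];lat=D@[np.sin(b),-np.cos(b)]
for z in range(240,640,20):
  k=(H[:,2]>=z)&(H[:,2]<z+20)&(rad<75)
  if k.any():print(z,'min lateral',lat[k].min().round(),k.sum())
```

```text
top 120 [319. 249.] [346. 232.] [291. 266.]
top 190 [323. 247.] [353. 229.] [293. 266.]
top 258 [328. 246.] [361. 226.] [295. 266.]
top 350 [337. 244.] [374. 221.] [299. 267.]
top 400 [343. 242.] [383. 217.] [302. 267.]
top 450 [349. 240.] [394. 213.] [304. 268.]
top 500 [358. 238.] [406. 208.] [308. 269.]
top 550 [368. 235.] [422. 201.] [312. 269.]
top 600 [381. 231.] [442. 194.] [318. 270.]
top 650 [398. 227.] [468. 183.] [326. 272.]
side 120 [248. 226.] [285. 235.] [213. 218.]
side 190 [248. 200.] [287. 209.] [211. 191.]
side 258 [248. 171.] [289. 180.] [208. 162.]
side 350 [248. 125.] [293. 134.] [204. 117.]
side 400 [248.  96.] [296. 105.] [202.  88.]
side 450 [247.  64.] [298.  72.] [199.  56.]
side 500 [247.  27.] [301.  35.] [196.  20.]
side 550 [247. -14.] [305.  -7.] [192. -21.]
side 600 [247. -61.] [309. -55.] [188. -68.]
side 650 [ 247. -116.] [ 314. -111.] [ 183. -121.]
240 min lateral 73.0 663
260 min lateral 72.0 673
280 min lateral 74.0 641
300 min lateral 75.0 571
320 min lateral 68.0 478
340 min lateral 73.0 365
360 min lateral 76.0 242
380 min lateral 77.0 156
400 min lateral 80.0 117
420 min lateral 82.0 107
440 min lateral 82.0 96
460 min lateral 83.0 63
480 min lateral 89.0 21
500 min lateral 86.0 7
520 min lateral 96.0 1
```

The fork-shaped forearm should pass about 10 mm or more outside the hose envelope, which is a cautious estimate. I'll move above the brass button, offset slightly away from the hose, and come down part of the way.

Emit:
{"method": "arm_command", "body": {"deltas": [[0,[8,-16,0],0],[0,[17,-36,0],0],[0,[26,-56,0],0],[0,[34,-72,0],0],[0,[34,-72,-10],0],[0,[34,-72,-30],0],[0,[34,-72,-50],0],[0,[34,-72,-70],0],[0,[34,-72,-90],0],[0,[34,-72,-105],0],[0,[34,-72,-115],0],[0,[34,-72,-115],0],[0,[34,-72,-115],0]]}}

```text
time_s: 3.65
ee_pos: [443.9, 177.5, 75.7]
ee_rot: [98.0, 90.0, 48.4]
force: [0.7, 0.7, 1.0]
gripper_width: 0.7
```

Run:
```python
from workcell import env,cams
from h import *
s=env.state();print({k:s[k] for k in('time_s','ee_pos','force')})
for n in('top','side','wrist'):
    f=cams.grab_frame(n);cv2.imwrite(f'pics/{n}2.png',f['img'][:,:,::-1]);pickle.dump(f,open(n+'2.pkl','wb'))
    for c,st in greens(f): print(n,c,st,ray(f,c,42)[0])
i=cv2.imread('pics/side2.png')[130:330,180:440];cv2.imwrite('pics/z2.png',cv2.resize(i,None,fx=3,fy=3,interpolation=3))
```

```text
{'time_s': 3.65, 'ee_pos': array([443.90378777, 177.49830925,  75.74403262]), 'force': array([0.67753291, 0.6751509 , 1.00926116])}
top [221.99056604 208.66981132] [217 203  11  12 106] [510.72009639 469.3910195   42.        ]
top [281.26605505 240.90825688] [276 235  12  13 109] [430.96324583 328.73173352  42.        ]
side [218.81318681 175.74725275] [213 171  12  10  91] [509.08962101 465.24114779  42.        ]
side [231.69291339 226.07086614] [225 220  14  13 127] [429.32301699 324.99952947  42.        ]
side [289.59223301 264.80582524] [283 260  14  10 103] [447.48360716 173.34400279  42.        ]
wrist [368.86768802  49.92479109] [348  33  39  40 718] [430.63270103 328.97708166  42.        ]
wrist [251.25337838 202.11824324] [238 194  30  18 296] [440.96592364 177.89248648  42.        ]
```

View pics/z2.png

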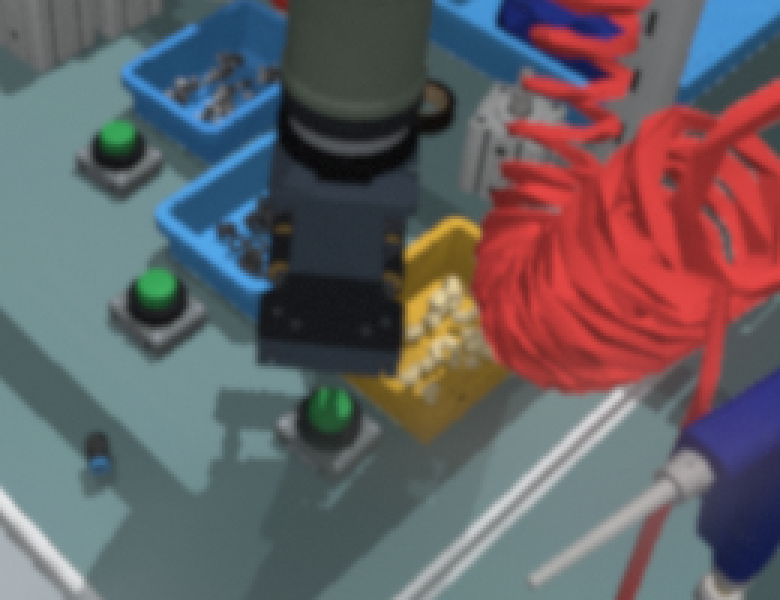

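View pics/top2.png

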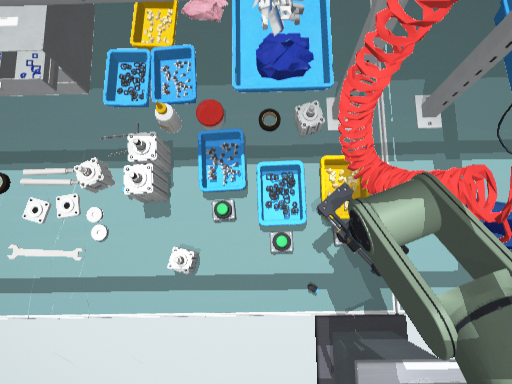

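View pics/wrist2.png

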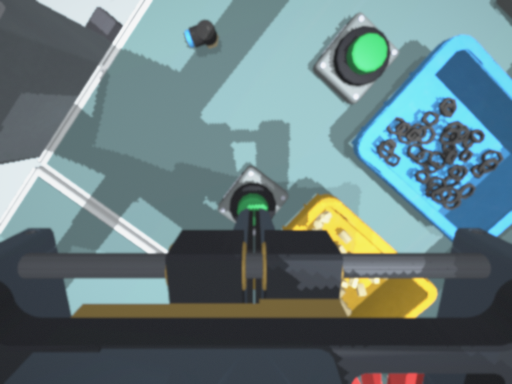

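The wrist view shows the fingertips centred over the brass button at (252,203), with about 20 mm of height left. Pressing slowly to about 6 mm of travel.

Emit:
{"method": "arm_command", "body": {"deltas": [[0,[0,0,-6],0],[0,[0,0,-12],0],[0,[0,0,-17],0],[0,[0,0,-20],0],[0,[0,0,-22],0],[0,[0,0,-24],0],[0,[0,0,-25.5],0],[0,[0,0,-27],0],[0,[0,0,-27],0],[0,[0,0,-27],0]]}}

```text
time_s: 4.8
ee_pos: [443.9, 177.0, 48.6]
ee_rot: [75.7, 90.0, 26.0]
force: [-0.5, -0.5, 0.5]
gripper_width: 0.6
```

Run:
```python
from workcell import env,cams
from h import *
s=env.state();print({k:s[k] for k in('time_s','ee_pos','force')})
f=cams.grab_frame('side');i=f['img'][230:310,250:340,::-1];cv2.imwrite('pics/z3.png',cv2.resize(i,None,fx=6,fy=6,interpolation=3))
```

```text
{'time_s': 4.8, 'ee_pos': array([443.94753112, 177.00004762,  48.63340467]), 'force': array([-0.46986296, -0.48164632,  0.45363005])}
```

View pics/z3.png

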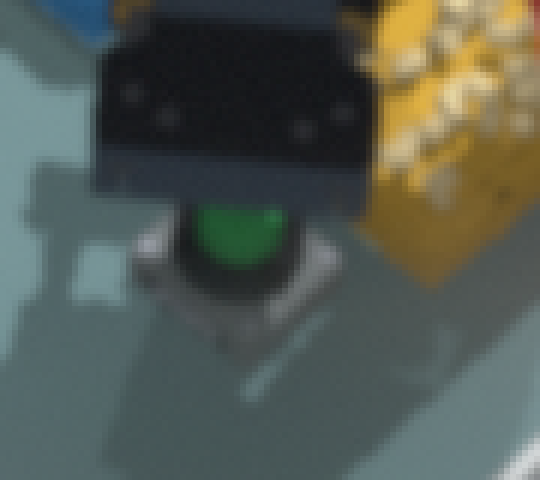

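Run:
```python
from workcell import env,cams
from h import *
f=cams.grab_frame('wrist');cv2.imwrite('pics/z4.png',cv2.resize(f['img'][130:310,150:400,::-1],None,fx=3,fy=3,interpolation=3))
pickle.dump(f,open('wrist3.pkl','wb'))
s=env.state()
for k in range(3): print(env.state()['force'],env.state()['torque'],s['effort'])
pr=lambda p:cv2.projectPoints(np.array([p],float),np.array(f['rvec'],float),np.array(f['tvec'],float),np.array(f['K'],float),None)[0].ravel().round()
print('tip',pr([444,177,37.6]),'btn',pr([446,174,44]),pr([446,174,38]),'unit corner',pr([421,146,20]),pr([421,202,20]),pr([446,174,32]))
```

```text
[-0.49257021  0.08551456 -0.70369477] [-0.0889925  -0.00663674 -0.00949714] [ 1.52409237e-03 -3.52278686e+01 -1.75789028e+01  4.53266606e-02
  6.05880562e-02 -1.43556186e-06]
[-0.49257021  0.08551456 -0.70369477] [-0.0889925  -0.00663674 -0.00949714] [ 1.52409237e-03 -3.52278686e+01 -1.75789028e+01  4.53266606e-02
  6.05880562e-02 -1.43556186e-06]
[-0.49257021  0.08551456 -0.70369477] [-0.0889925  -0.00663674 -0.00949714] [ 1.52409237e-03 -3.52278686e+01 -1.75789028e+01  4.53266606e-02
  6.05880562e-02 -1.43556186e-06]
tip [254. 214.] btn [254. 221.] [254. 218.] unit corner [211. 216.] [252. 168.] [254. 216.]
```

View pics/z4.png

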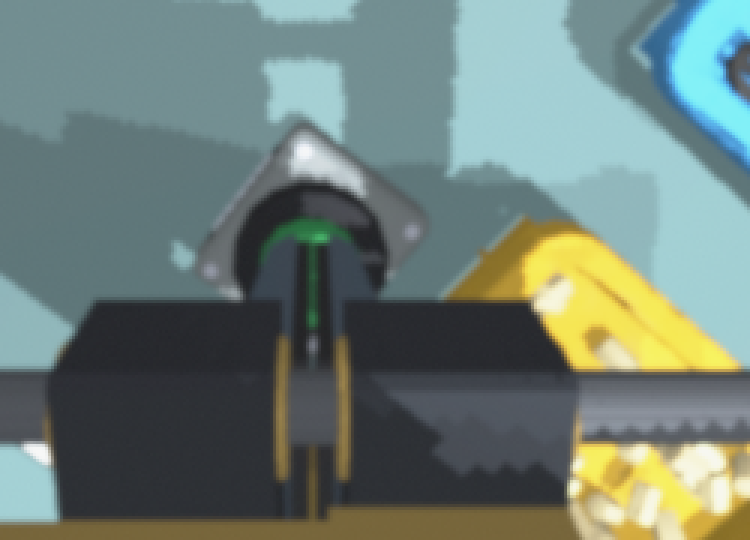

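Tips look to be over the button, but no force shows yet. I'll go down in 1 mm steps and watch the force.

Emit:
{"method": "arm_command", "body": {"deltas": [[0,[0,0,-1],0],[0,[0,0,-1],0]]}}

```text
time_s: 5.1
ee_pos: [443.9, 177.0, 47.5]
ee_rot: [82.3, 90.0, 32.7]
force: [0.5, 0.2, 0.1]
gripper_width: 0.2
```

Emit:
{"method": "arm_command", "body": {"deltas": [[0,[0,0,-1],0],[0,[0,0,-1],0]]}}

```text
time_s: 5.3
ee_pos: [443.8, 176.9, 46.5]
ee_rot: [-117.8, 90.0, -167.5]
force: [-0.4, 0.1, 0.4]
gripper_width: 0.1
```

Run:
```python
from workcell import env,cams
from h import *
s=env.state();print(s['ee_pos'],s['force'],s['torque'],s['effort'],s['qpos'])
f=cams.grab_frame('wrist');cv2.imwrite('pics/z5.png',cv2.resize(f['img'][170:240,200:310,::-1],None,fx=7,fy=7,interpolation=3))
s=env.state();print(s['ee_pos'],s['force'],s['torque'])
```

```text
[443.78092244 176.93995309  46.45003262] [-0.35510986  0.06646367  0.403567  ] [-0.07734711  0.00042888 -0.02747991] [-7.66561170e-04 -3.53392053e+01 -1.75358123e+01  4.50864667e-02
  4.26067610e-02  2.27305645e-04] [ 2.03573036e+01  1.81256062e+01  1.13770126e+02  1.91308883e-03
  4.81145797e+01 -1.99813808e+01]
[443.80919227 176.94546029  46.50401989] [-0.32093086 -0.52467757  0.56303739] [-0.06259631  0.02698532 -0.002335  ]
```

View pics/z5.png

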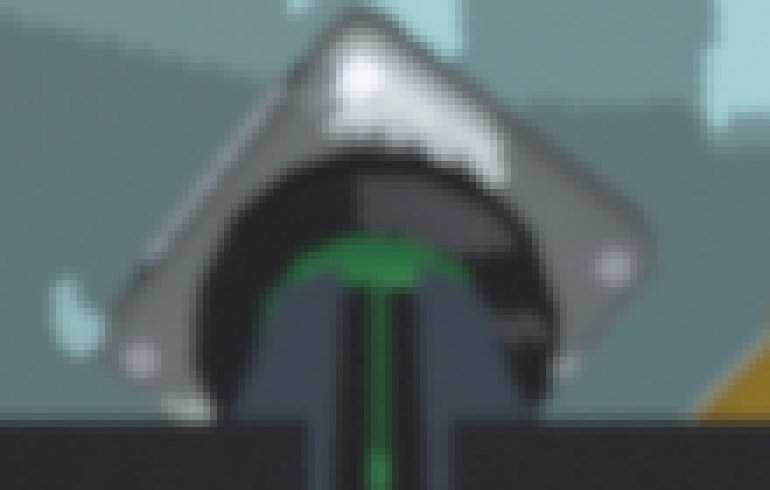

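Emit:
{"method": "arm_command", "body": {"deltas": [[0,[0,0,-1],0],[0,[0,0,-1],0]]}}

```text
time_s: 5.55
ee_pos: [443.8, 176.9, 45.5]
ee_rot: [-121.9, 90.0, -171.5]
force: [-0.7, 0.3, -0.4]
gripper_width: 0.2
```

Emit:
{"method": "arm_command", "body": {"deltas": [[0,[0,0,-1],0],[0,[0,0,-1],0]]}}

```text
time_s: 5.75
ee_pos: [443.8, 176.9, 44.5]
ee_rot: [-126.5, 90.0, -176.2]
force: [-0.8, -0.2, 0.3]
gripper_width: 0.9
```

Run:
```python
from workcell import env,cams
from h import *
from scipy.spatial.transform import Rotation as Ro
f=cams.grab_frame('wrist');s=env.state()
R=Ro.from_euler('xyz',s['ee_rot'],degrees=True).as_matrix();print(R.round(2),s['ee_pos'],ray(f,(0,0),0)[1])
pr=lambda p:cv2.projectPoints(np.array([p],float),np.array(f['rvec'],float),np.array(f['tvec'],float),np.array(f['K'],float),None)[0].ravel().round(1)
for x in(0,11,16,21):
  print(x,[pr(s['ee_pos']+R@np.array([x,y,z])) for y in(-8,0,8) for z in(-16,16)])
for z in(44,40,36):
  print('btn',z,[pr([446+14*np.cos(a),174+14*np.sin(a),z]) for a in np.deg2rad([130,40,-50,220])])
print('collar',[pr([446+22*np.cos(a),174+22*np.sin(a),32]) for a in np.deg2rad([130,40,-50,220])])
cv2.imwrite('pics/z6.png',cv2.resize(f['img'][170:240,200:310,::-1],None,fx=7,fy=7,interpolation=3))
for n in('side','top'):
  g=cams.grab_frame(n);print(n,[(c.round(1),st) for c,st in greens(g)])
  cv2.imwrite(f'pics/{n}6.png',g['img'][:,:,::-1])
```

```text
[[-0.    0.76  0.65]
 [ 0.    0.65 -0.76]
 [-1.   -0.   -0.  ]] [443.82980702 176.94264811  44.50931382] [394.76821872 234.35100685 238.96823257]
0 [array([243.4, 199. ]), array([243.8, 238.3]), array([254.1, 199. ]), array([254. , 238.3]), array([264.8, 199. ]), array([264.3, 238.3])]
11 [array([243.9, 194.9]), array([244.3, 232.5]), array([254.1, 194.9]), array([254. , 232.5]), array([264.2, 195. ]), array([263.8, 232.5])]
16 [array([244.1, 193.2]), array([244.5, 230. ]), array([254.1, 193.2]), array([254., 230.]), array([264. , 193.2]), array([263.6, 230. ])]
21 [array([244.3, 191.6]), array([244.7, 227.7]), array([254.1, 191.6]), array([254. , 227.7]), array([263.8, 191.6]), array([263.4, 227.7])]
btn 44 [array([253.9, 206. ]), array([271.9, 223.4]), array([253.6, 239.9]), array([235.5, 223.2])]
btn 40 [array([253.9, 204.3]), array([271.6, 221.5]), array([253.6, 237.7]), array([235.9, 221.2])]
btn 36 [array([253.9, 202.8]), array([271.3, 219.6]), array([253.6, 235.6]), array([236.2, 219.4])]
collar [array([253.9, 191.6]), array([280.8, 217.8]), array([253.6, 242.4]), array([226.6, 217.5])]
side [(array([218.9, 175.8]), array([213, 171,  12,  10,  94], dtype=int32)), (array([231.8, 226. ]), array([226, 220,  13,  13, 125], dtype=int32))]
top [(array([222. , 208.7]), array([217, 203,  11,  12, 106], dtype=int32)), (array([281.2, 240.8]), array([276, 235,  12,  12, 108], dtype=int32))]
```

View pics/z6.png

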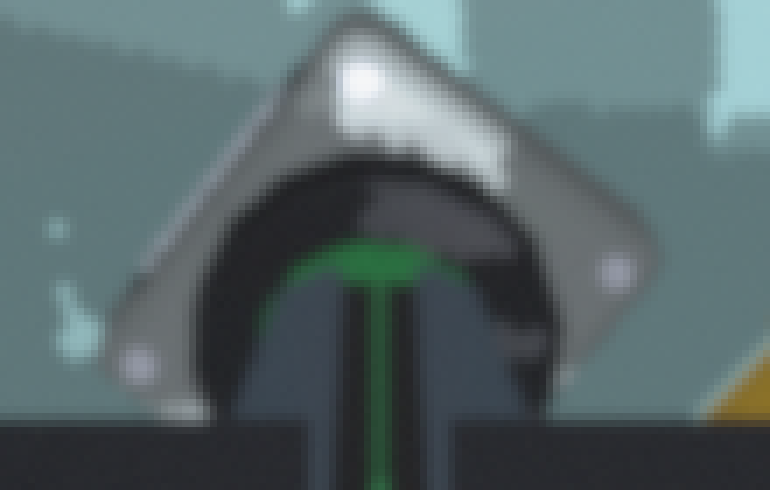

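View pics/side6.png

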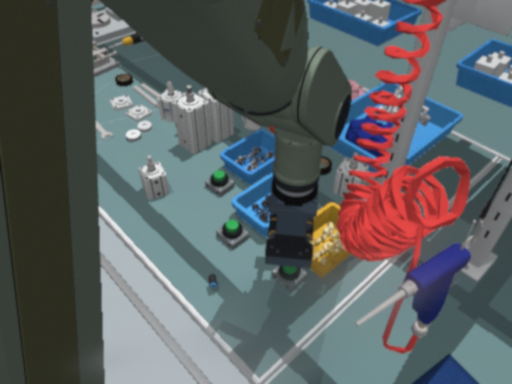

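Run:
```python
from h import *
f=pickle.load(open('side1.pkl','rb'))
pr=lambda p:cv2.projectPoints(np.array([p],float),np.array(f['rvec'],float),np.array(f['tvec'],float),np.array(f['K'],float),None)[0].ravel()
i=f['img'][:,:,::-1].copy()[100:250,180:330];i=cv2.resize(i,None,fx=4,fy=4,interpolation=3)
c=np.array([409.1,250,190.6]);ly=np.array([.76,.65,0]);lz=np.array([.65,-.76,0])
for p,col in((c,(0,0,255)),(c-[0,0,11],(0,255,255)),(c-[0,0,11]+16*lz,(255,0,255)),(c-[0,0,11]-16*lz,(255,0,255)),(c+[0,0,68]-89*ly,(255,255,255)),(c+[0,0,68]-89*ly+38*lz,(255,255,255)),(c+[0,0,68]-89*ly-38*lz,(255,255,255))):
  u=(pr(p)-[180,100])*4;cv2.circle(i,tuple(int(x) for x in u),4,col,-1)
cv2.imwrite('pics/z7.png',i)
```

```text
(no output)
```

View pics/z7.png

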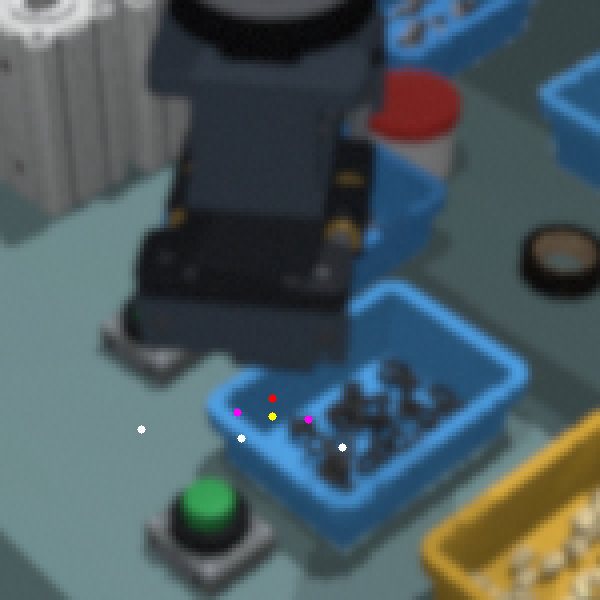

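Run:
```python
import cv2
i=cv2.imread('pics/top6.png')[140:300,300:512];cv2.imwrite('pics/z8.png',cv2.resize(i,None,fx=3.5,fy=3.5,interpolation=3))
i=cv2.imread('pics/side6.png')[50:310,200:460];cv2.imwrite('pics/z9.png',cv2.resize(i,None,fx=2.3,fy=2.3,interpolation=3))
```

```text
(no output)
```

View pics/z8.png

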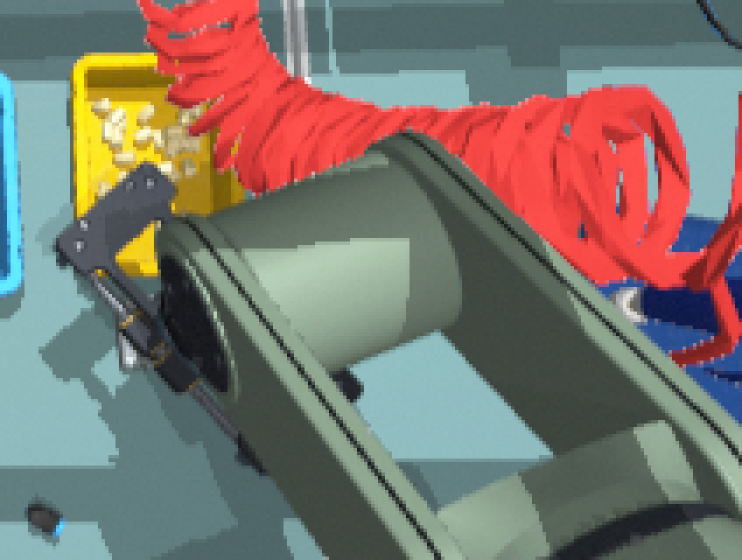

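View pics/z9.png

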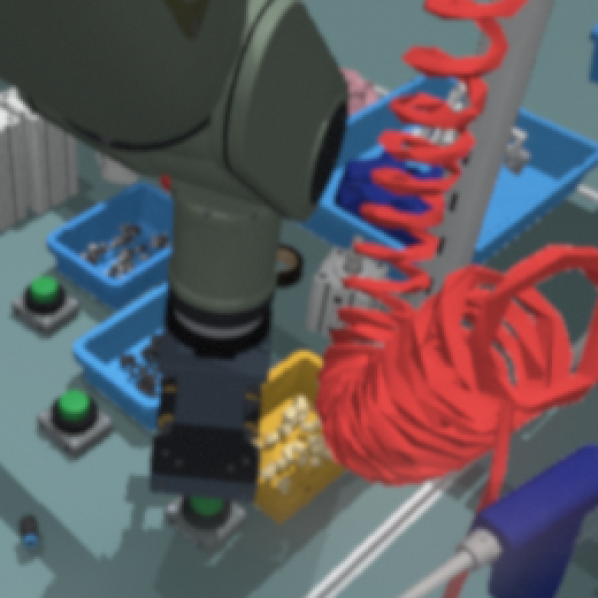

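The side view (z9) shows the gripper sitting about 35–45 mm higher than the tool frame predicts, so the tips are probably still above the button. The forearm is well above the hose bundle. I'll keep going down in small steps and watch the force.

Emit:
{"method": "arm_command", "body": {"deltas": [[0,[0,2,-2],0],[0,[0,2,-4],0],[0,[0,2,-6],0],[0,[0,2,-6],0]]}}

```text
time_s: 6.3
ee_pos: [443.6, 178.9, 38.2]
ee_rot: [-110.5, 90.0, -160.2]
force: [-0.8, -0.7, -0.7]
gripper_width: 0.2
```

Emit:
{"method": "arm_command", "body": {"deltas": [[0,[0,0,-2],0],[0,[0,0,-4],0],[0,[0,0,-4],0]]}}

```text
time_s: 6.6
ee_pos: [443.7, 178.9, 34.3]
ee_rot: [-111.7, 90.0, -161.3]
force: [0.3, -0.5, -0.3]
gripper_width: 0.3
```

Run:
```python
from workcell import env,cams
from h import *
f=cams.grab_frame('side');print(env.state()['force'])
cv2.imwrite('pics/z10.png',cv2.resize(f['img'][200:310,240:350,::-1],None,fx=5,fy=5,interpolation=3))
f=cams.grab_frame('wrist')
cv2.imwrite('pics/z11.png',cv2.resize(f['img'][170:240,200:310,::-1],None,fx=5,fy=5,interpolation=3))
```

```text
[ 0.75069284  0.15706629 -0.51210756]
```

View pics/z10.png

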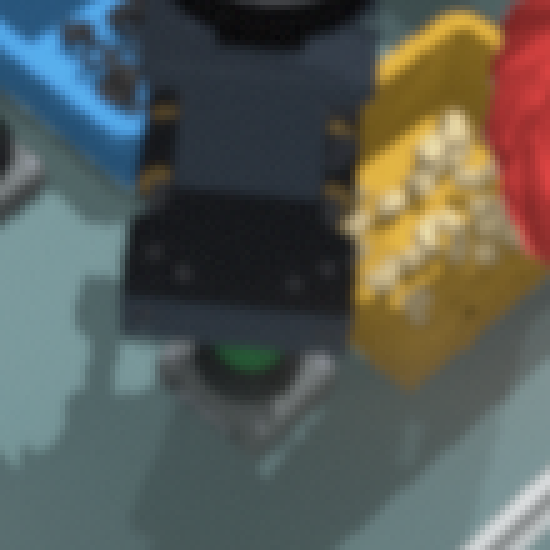

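View pics/z11.png

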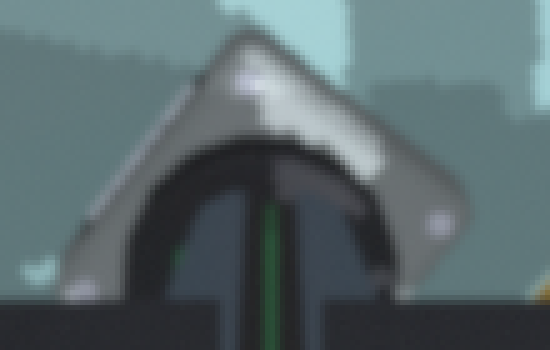

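Still no contact, and the tips stay aligned. Continuing down in small steps.

Emit:
{"method": "arm_command", "body": {"deltas": [[0,[0,-1,-2],0],[0,[0,-2,-4],0],[0,[0,-2,-4],0]]}}

```text
time_s: 7.0
ee_pos: [443.6, 176.8, 30.3]
ee_rot: [-109.9, 90.0, -159.6]
force: [0.2, 0.6, 0.7]
gripper_width: 0.5
```

Emit:
{"method": "arm_command", "body": {"deltas": [[0,[0,0,-1.5],0],[0,[0,0,-3],0],[0,[0,0,-3],0]]}}

```text
time_s: 7.3
ee_pos: [443.7, 176.9, 27.4]
ee_rot: [-119.5, 90.0, -169.2]
force: [0.8, 0.1, 0.4]
gripper_width: 0.2
```

Emit:
{"method": "arm_command", "body": {"deltas": [[0,[0,0,-1],0],[0,[0,0,-2],0],[0,[0,0,-2],0]]}}

```text
time_s: 7.6
ee_pos: [443.8, 177.0, 25.5]
ee_rot: [-123.7, 90.0, -173.4]
force: [0.1, 0.5, 1.0]
gripper_width: 0.3
```

Emit:
{"method": "arm_command", "body": {"deltas": [[0,[0,0,-1],0],[0,[0,0,-2],0],[0,[0,0,-2],0]]}}

```text
time_s: 7.9
ee_pos: [443.8, 176.9, 23.4]
ee_rot: [-121.2, 90.0, -170.9]
force: [-0.1, 0.2, -0.5]
gripper_width: 0.4
```

Emit:
{"method": "arm_command", "body": {"deltas": [[0,[0,0,-1],0],[0,[0,0,-1.5],0],[0,[0,0,-1.5],0]]}}

```text
time_s: 8.2
ee_pos: [443.8, 176.9, 22.0]
ee_rot: [-122.5, 90.0, -172.2]
force: [-0.2, -1.0, -0.0]
gripper_width: 0.3
```

Run:
```python
from workcell import env,cams
from h import *
f=cams.grab_frame('side');print(env.state()['force'])
a=cv2.resize(f['img'][220:310,240:350,::-1],(550,450),interpolation=3)
f=cams.grab_frame('wrist');print(env.state()['force'])
cv2.imwrite('pics/z12.png',cv2.resize(f['img'][140:240,180:330,::-1],None,fx=5,fy=5,interpolation=3));cv2.imwrite('pics/z13.png',a)
```

```text
[-0.47800022 -0.22186149 -0.63161131]
[0.14075647 0.2665958  0.13381876]
```

View pics/z12.png

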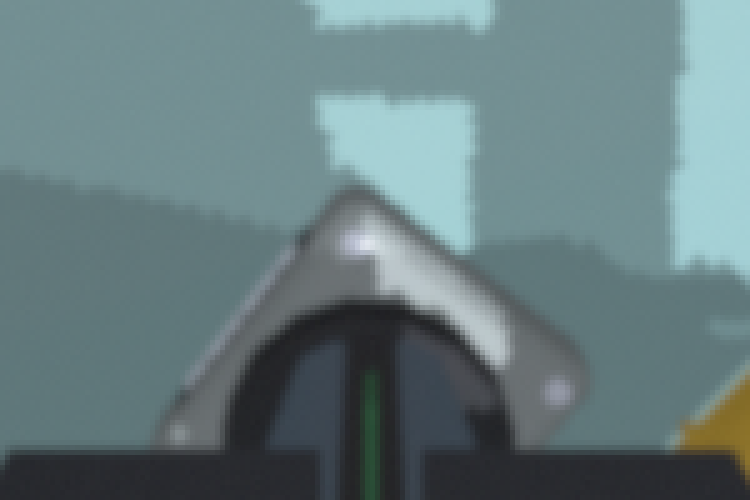

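View pics/z13.png

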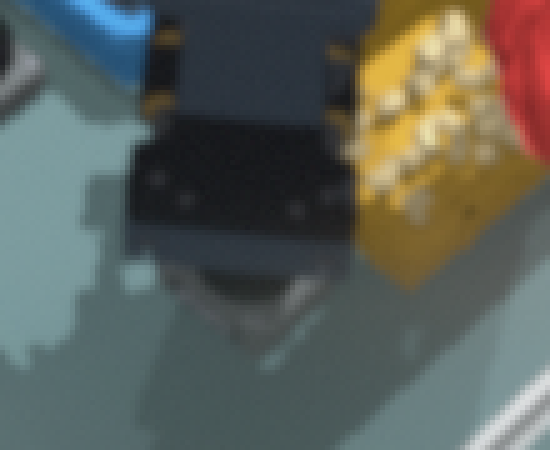

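Emit:
{"method": "arm_command", "body": {"deltas": [[0,[0,0,-1],0],[0,[0,0,-1.5],0],[0,[0,0,-1.5],0]]}}

```text
time_s: 8.6
ee_pos: [444.0, 177.0, 20.6]
ee_rot: [74.7, 90.0, 25.1]
force: [0.3, -0.1, 1.8]
gripper_width: 0.3
```

Emit:
{"method": "arm_command", "body": {"deltas": [[0,[0,0,-1],0],[0,[0,0,-1.5],0],[0,[0,0,-1.5],0]]}}

```text
time_s: 8.9
ee_pos: [444.0, 177.0, 19.1]
ee_rot: [72.9, 90.0, 23.3]
force: [0.7, -0.9, 1.9]
gripper_width: 0.7
```

Emit:
{"method": "arm_command", "body": {"deltas": [[0,[0,0,-1],0],[0,[0,0,-1.5],0],[0,[0,0,-1.5],0]]}}

```text
time_s: 9.2
ee_pos: [444.0, 177.0, 17.6]
ee_rot: [71.0, 90.0, 21.3]
force: [-0.3, 0.3, 2.8]
gripper_width: 0.8
```

Contact started near TCP z = 21, and the force is now rising. Pressing 2.5 mm further, to about 5.5–6 mm of travel.

Emit:
{"method": "arm_command", "body": {"deltas": [[0,[0,0,-1],0],[0,[0,0,-1.5],0],[0,[0,0,-1.5],0]]}}

```text
time_s: 9.5
ee_pos: [444.0, 177.0, 16.1]
ee_rot: [78.2, 90.0, 28.5]
force: [-0.1, -0.5, 3.0]
gripper_width: 0.6
```

Emit:
{"method": "arm_command", "body": {"deltas": [[0,[0,0,-0.5],0],[0,[0,0,-1],0],[0,[0,0,-1],0],[0,[0,0,-1],0]]}}

```text
time_s: 9.9
ee_pos: [444.0, 177.0, 15.1]
ee_rot: [71.3, 90.0, 21.6]
force: [-0.2, -0.5, 4.9]
gripper_width: 0.2
```

Emit:
{"method": "arm_command", "body": {"deltas": [[0,[0,0,-0.4],0],[0,[0,0,-0.8],0],[0,[0,0,-0.8],0]]}}

```text
time_s: 10.2
ee_pos: [444.0, 177.0, 14.3]
ee_rot: [76.5, 90.0, 26.9]
force: [-0.9, 0.4, 4.0]
gripper_width: 0.7
```

Run:
```python
from workcell import env,cams
for n in range(5):
    f=cams.grab_frame('side');print(env.state()['force'][2],env.state()['ee_pos'][2])
```

```text
3.527501382575074 14.301807740804737
3.794437584748708 14.317158178053825
4.4151307075599515 14.304068095207858
3.696732526402736 14.328477216310121
3.7725654944371536 14.302812249399631
```

Emit:
{"method": "arm_command", "body": {"deltas": [[0,[0,0,-0.5],0],[0,[0,0,-1],0],[0,[0,0,-1],0],[0,[0,0,-1],0]]}}

```text
time_s: 10.85
ee_pos: [444.0, 177.0, 13.3]
ee_rot: [84.2, 90.0, 34.5]
force: [0.1, -0.2, 4.0]
gripper_width: 0.3
```

Run:
```python
from workcell import env,cams
for n in range(3):
    f=cams.grab_frame('side');print(env.state()['force'][2],env.state()['ee_pos'][2])
```

```text
5.51236129953966 13.333264497646068
4.187071394300143 13.30883058735604
5.0130138151074375 13.320889849882438
```

About 4.7 N, i.e. roughly 7 mm of travel. Lifting off and moving over the O-ring button.

Emit:
{"method": "arm_command", "body": {"deltas": [[0,[0,0,4],0],[0,[0,0,14],0],[0,[0,0,30],0],[0,[0,0,48],0],[0,[0,0,55],0],[0,[-2,15,55],0],[0,[-5,45,55],0],[0,[-8,80,55],0],[0,[-11,115,55],0],[0,[-13,140,55],0],[0,[-13,151,55],0],[0,[-13,151,55],0],[0,[-13,151,55],0]]}}

```text
time_s: 12.3
ee_pos: [430.5, 326.8, 67.9]
ee_rot: [-77.9, 89.9, -127.6]
force: [1.0, -0.5, -0.2]
gripper_width: 0.8
```

Run:
```python
from workcell import env,cams
from h import *
s=env.state();print(s['time_s'],s['ee_pos'],s['force'])
for n in('side','wrist'):
    f=cams.grab_frame(n)
    for c,st in greens(f): print(n,c,st,ray(f,c,42)[0])
    cv2.imwrite(f'pics/{n}20.png',f['img'][:,:,::-1])
```

```text
12.3 [430.4728536  326.81552201  67.89918234] [ 0.96295212 -0.52899975 -0.1935156 ]
side [231.77966102 226.29661017] [226 221  13  12 118] [429.04939099 324.39863677  42.        ]
side [289.32631579 264.41052632] [283 260  14  10  95] [447.7781073  174.34801433  42.        ]
wrist [445.01635769 140.68157034] [424 125  41  34 917] [510.13625689 468.69049581  42.        ]
wrist [256.11864407 201.44309927] [240 191  33  23 413] [428.16285679 332.19352667  42.        ]
```

View pics/wrist20.png

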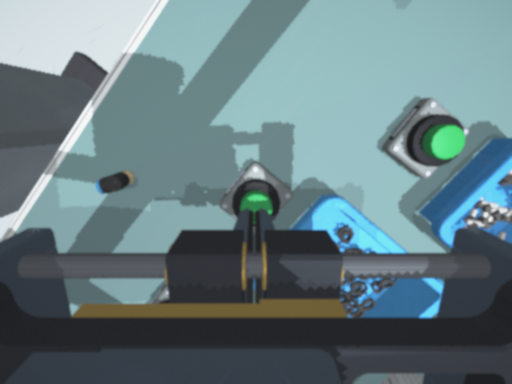

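View pics/side20.png

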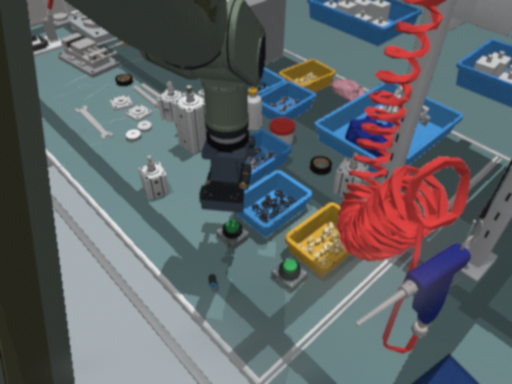

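The brass button is up again at side (289,264), the same pixel as before. The tips are centred over the O-ring button at wrist (256,201). Going down to just above contact, then pressing.

Emit:
{"method": "arm_command", "body": {"deltas": [[0,[0,0,-8],0],[0,[0,1,-20],0],[0,[0,1,-30],0],[0,[0,1,-38],0],[0,[0,1,-43],0],[0,[0,1,-45],0],[0,[0,1,-46],0],[0,[0,1,-46],0]]}}

```text
time_s: 13.2
ee_pos: [431.0, 329.1, 22.4]
ee_rot: [88.4, 90.0, 38.7]
force: [-0.0, -0.5, 0.3]
gripper_width: 0.6
```

Emit:
{"method": "arm_command", "body": {"deltas": [[0,[0,0,-1],0],[0,[0,0,-2],0],[0,[0,0,-3],0],[0,[0,0,-4],0],[0,[0,0,-5],0],[0,[0,0,-5],0]]}}

```text
time_s: 13.8
ee_pos: [431.1, 329.2, 17.4]
ee_rot: [90.4, 90.0, 40.7]
force: [0.0, -0.2, 2.6]
gripper_width: 0.5
```

Emit:
{"method": "arm_command", "body": {"deltas": [[0,[0,0,-1],0],[0,[0,0,-2],0],[0,[0,0,-2],0],[0,[0,0,-2],0]]}}

```text
time_s: 14.2
ee_pos: [431.1, 329.2, 15.4]
ee_rot: [88.3, 90.0, 38.6]
force: [0.5, 0.6, 3.7]
gripper_width: 0.2
```

Run:
```python
from workcell import env,cams
for n in range(4):
    f=cams.grab_frame('side');print(env.state()['force'][2],env.state()['ee_pos'])
```

```text
3.6415422677832607 [431.118575   329.2013058   15.41552568]
3.651088423419496 [431.1150172  329.17322685  15.42656662]
3.3667319460481124 [431.13854119 329.17662516  15.40827901]
3.977685598663611 [431.10985179 329.18558005  15.40528355]
```

Emit:
{"method": "arm_command", "body": {"deltas": [[0,[0,0,-1],0],[0,[0,0,-2],0],[0,[0,0,-2],0],[0,[0,0,-2],0]]}}

```text
time_s: 14.8
ee_pos: [431.1, 329.2, 13.4]
ee_rot: [90.2, 90.0, 40.5]
force: [0.2, 0.8, 4.4]
gripper_width: 0.4
```

Run:
```python
from workcell import env,cams
for n in range(3):
    f=cams.grab_frame('side');print(env.state()['force'][2],env.state()['ee_pos'])
```

```text
4.672774624104078 [431.11969736 329.13604179  13.396792  ]
4.27339666048689 [431.11793555 329.15764652  13.41018646]
5.189367115094035 [431.11808253 329.15798915  13.39432484]
```

About 4.7 N here too. Retracting straight up, well clear.

Emit:
{"method": "arm_command", "body": {"deltas": [[0,[0,0,4],0],[0,[0,0,14],0],[0,[0,0,34],0],[0,[0,0,60],0],[0,[0,0,90],0],[0,[0,0,120],0],[0,[0,0,145],0],[0,[-10,10,165],0],[0,[-30,30,175],0],[0,[-50,50,180],0],[0,[-60,60,180],0],[0,[-60,60,180],0],[0,[-60,60,180],0],[0,[-60,60,180],0]]}}

```text
time_s: 16.35
ee_pos: [371.3, 387.9, 192.7]
ee_rot: [-62.9, 89.9, -112.6]
force: [-0.7, 0.4, -0.4]
gripper_width: 0.2
```

Run:
```python
from workcell import env,cams
from h import *
s=env.state();print(s['time_s'],s['ee_pos'],s['force'],abs(s['qvel']).max())
for n in('side','top','wrist'):
    f=cams.grab_frame(n)
    if n!='wrist':
        f0=pickle.load(open(n+'0.pkl','rb'));print(n,'before',[c.round(1) for c,_ in greens(f0)])
    print(n,'now',[c.round(1) for c,_ in greens(f)])
    cv2.imwrite(f'pics/{n}30.png',f['img'][:,:,::-1])
```

```text
16.35 [371.26928803 387.93715597 192.65825507] [-0.74019996  0.36100542 -0.35696603] 0.2773188509418828
side before [array([218.9, 175.6]), array([231.9, 225.8]), array([289.4, 264.3])]
side now [array([219. , 175.6]), array([231.9, 225.9]), array([289.3, 264.3])]
top before [array([222. , 208.7]), array([346.6, 233.4]), array([281.3, 240.9])]
top now [array([222. , 208.7]), array([346.6, 233.4])]
wrist now [array([373.6, 197.9])]
```

View pics/side30.png

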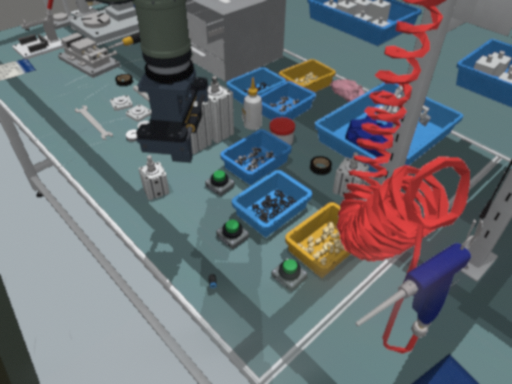

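View pics/top30.png

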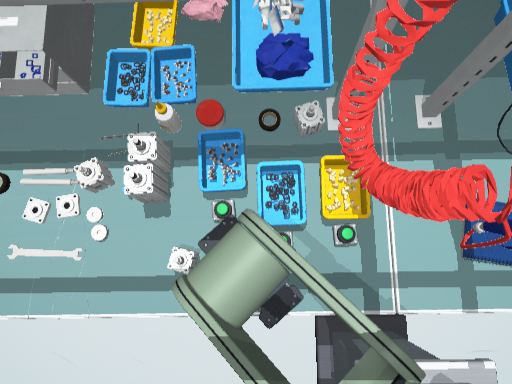

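All three buttons are up at their starting pixels. The bins, cylinders and fitting haven't moved, and the gripper is high and clear. Handing in.

```bash
python3 -c "
from workcell import env
print(env.job_done())"
```

```text
the job is handed in; nothing more can be done
None
```

I pressed the button in front of the yellow bin, let it come up, then did the same with the O-ring button, and handed the job in at about 16.5 s. No verdict came back.

- **Presses:** each was held at about 4.7 N, which the spring figures put at roughly 7 mm of travel. That is well over half way and far below the 25 N limit. I never read the button positions directly; travel is inferred from force and height.
- **Final checks:** in the side camera, all three green buttons are back within about 0.1 pixel of where they started. By eye, the bins, both short cylinders and the fitting look unmoved. The bolt unit was never approached. The arm stopped high and clear, with only about 0.7 N of sensor noise on the tool. In the last top view the arm hid the O-ring button, so that one was checked only from the side.
- **Disagreement:** contact came with the TCP at about z = 21 mm, not the 55 mm that `env.tip_reach` (11 mm) implies. The closed fingertips therefore sit about 34 mm higher than stated. The side view showed the same offset, so I found contact on both buttons by stepping down and watching the force.

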